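# Tidy the pocket things into the bedside tray

## Task

Put the glasses case, the plug-in charger and the earphone case away in the wooden tray: the glasses case in the longest well, the charger in the middle-length well and the earphone case in the shortest well, each lying lengthwise, right way up and flat on the floor of its well. The pen tin, the remote control and the contact-lens case look much the same but do not belong there: leave them where they are.

Things in the scene. Friction and masses are not known exactly. Their poses are not given: they have to be found in the camera images.
- glasses_case_mid (a point): aluminium reading-glasses case with half-round ends, a raised step on top and a dark seam round its sides, 126 long x 34 wide x 26 mm high (the long sides are flat and upright up to 22 mm); 50 to 100 g. Lies flat on the table. Origin: its centre, half-way up; x along its length, y across its width, z up.
- charger_mid (a point): silver plastic plug-in charger: a plain slab 72 x 36 x 22 mm with two brass prongs standing 18 mm out of one end, 90 mm long in all; 60 to 130 g. Lies flat on the table. Origin: its centre, half-way up; x along its length, y across its width, z up. The origin is the middle of the 90 mm, so the slab runs from x = -45 to +27 mm and the prongs to +45 mm.
- ear_case_mid (a point): white plastic earphone case, one well-rounded block with a dark seam on its sides, 56 long x 38 wide x 26 mm high (edges rounded by 10 mm); 35 to 70 g. Lies flat on the table. Origin: its centre, half-way up; x along its length, y across its width, z up.
- pen_tin_mid (a point): NOT wanted: aluminium pen tin with square ends and a flat top with one dark cross line, 126 x 34 x 24 mm. Lies flat on the table. Origin: its centre, half-way up; x along its length, y across its width, z up.
- remote_mid (a point): NOT wanted: silver plastic remote control with dark round keys on top and no prongs, 90 x 36 x 20 mm. Lies flat on the table. Origin: its centre, half-way up; x along its length, y across its width, z up.
- lens_case_mid (a point): NOT wanted: white plastic contact-lens case, two round screw caps side by side, 59 x 29 x 20 mm. Lies flat on the table. Origin: its centre, half-way up; x along its length, y across its width, z up.
- long_well: fixed white plastic insert, 160 x 70 mm and 9 mm high, lying in a shallow wooden tray beside the two other inserts (same outside size, 72 mm apart centre to centre). Its grey-floored sunken well is centred in it, 146 mm long by 54 mm wide, and its walls rise 6 mm above the well's floor. Origin: centre of the underside; x along the well, y across it, z up; the well's floor is at z = 3 mm, the wall tops (and the tray's rim) at z = 9 mm. The longest well: for the glasses case.
- middle_well: fixed white plastic insert, 160 x 70 mm and 9 mm high, lying in a shallow wooden tray beside the two other inserts (same outside size, 72 mm apart centre to centre). Its grey-floored sunken well is centred in it, 110 mm long by 54 mm wide, and its walls rise 6 mm above the well's floor. Origin: centre of the underside; x along the well, y across it, z up; the well's floor is at z = 3 mm, the wall tops (and the tray's rim) at z = 9 mm. The middle-length well: for the charger.
- short_well: fixed white plastic insert, 160 x 70 mm and 9 mm high, lying in a shallow wooden tray beside the two other inserts (same outside size, 72 mm apart centre to centre). Its grey-floored sunken well is centred in it, 76 mm long by 54 mm wide, and its walls rise 6 mm above the well's floor. Origin: centre of the underside; x along the well, y across it, z up; the well's floor is at z = 3 mm, the wall tops (and the tray's rim) at z = 9 mm. The shortest well: for the earphone case.
There are look-alikes about, which are no part of the job. What is shaped like the part that bears glasses_case_mid but purple or red is not meant.

How it is judged:
By the outcome, as a careful person would: the job done as asked, in the order asked, and still so for the second after the job is handed in, with the robot touching nothing.
It also fails if it takes over 80 s, if anything falls off the work surface, if the arm or the gripper's body presses on something with over 40 N, if the wrist force passes 120 N, or if a joint passes its speed limit or range.

## Robot

A 7-joint arm with a two-finger parallel gripper is mounted at the origin on the work surface. World frame = base frame: x ahead of the robot, y to its left, z up, the work surface at z = 0. Lengths are in mm, angles in rad, forces in N, time in s.
With the tool pointing down it reaches from about 400 to 875 mm from the base axis. Payload 4.4 kg.
Tool frame: the origin (TCP) lies on the centre line of the jaws, within the pads' length; the fingertips stand ctrl.finger_overhang ahead of it and the grasp point (between the pads) lies 5 mm behind it (ctrl.finger_overhang is the distance from the TCP to the fingertips, in mm); z points along the fingers, y is the line along which they close (so a half turn about z gives the same grasp; the last joint's range is limited). The gripper opens to 85 mm and grips with 20 to 120 N. Pads are 22 mm wide; open, the fingers measure 114 mm over their backs; the gripper's body (76 mm by 85 mm) begins 54 mm behind the grasp point. The pads swing forward as they close: fully open they stand 13 mm farther back than shut.
Start: joints at [-1.339, 0.628, 0.038, 1.517, -0.027, 0.996, -0.02], TCP at [190.698, 621.411, 245.313] pointing down, gripper open.
Joint ranges: [-3.06, 3.06], [-0.37, 2.12], [-1.25, 1.32], [0.18, 2.47], [-1.1, 4.24], [0.23, 1.98], [-2.94, 2.94]. Speed limits (rad/s): [2.57, 2.57, 3.14, 3.14, 3.14, 3.14, 3.14].

## Interface

Orientations are given as a rotation vector (axis times angle).
In Python, from plant import ctrl, viewer gives the robot as it stands.
- The arm moves only by the tool step_arm, never from a script. Its argument "motion" is a list that holds one entry, the list of rows, each a list of 4 numbers: the shift along the tool's x, y, z in m, then the turn about the tool's z in rad. A call has 1 to 8 rows; each row shifts and turns the commanded pose from where the row before left it, along the tool's axes as they then stand; what a row does not reach is not made up. A row lasts 1/8 s, in which the tool goes at most 62.5 mm and 10.7 degrees, less where a joint would pass 70% of its speed; a pose out of reach is approached as far as the arm can. A call with a gripper value outside its range is refused whole. "grip" is the opening, from 0 (shut) to 1 (fully open), set as the call begins (left out, the last holds). The fingers move at their own pace and stop on an object; "grip_force" is the grip in N (left out, the last holds). Time passes only in rows, so rows that do not move let the fingers close. It gives the time, the measured TCP pose, the force, the opening and the grip force at its end, in the units of the state.
- ctrl.state(): the state, without advancing time (a new reading comes with each control period).
- viewer.read_camera(name): name is "scene" or "top"; returns (picture, depth): 400x640x3 uint8, red, green, blue; 400x640 float32, mm along the optical axis (not along the pixel's ray), 0 where there is no reading.
- viewer.calibration(name): a dict with "vfov" (degrees; the focal length in pixels is half the picture's height over the tangent of half this angle, whatever the lens; pixels are square), "cx", "cy" (the principal point, pixels), "R" (3x3) and "t" (3): a world point X has camera coordinates R X + t. Camera axes: x right, y down, z forward; pixel columns grow to the right and rows downward; lengths in mm; the calibration is good to about 2 mm. A picture is of the moment at which its call begins. calibration takes no time and is no camera call.
- ctrl.job_done(): hands the job in; it is judged then, once.
The state is a dict: "t": time; "joints": joint angles; "qvel": joint speeds; "joint_efforts": joint torques, N m; "ee_pos": TCP position; "tool_rot": TCP orientation; "wrist_force": force on the tool from outside, world axes, zero at the start; "wrist_torque": the same for the moment, N m; "grip_width": finger opening in mm; "grasp_force": force on a finger pad.
Only numpy, scipy, OpenCV 4.12 (cv2) and the standard library are available. Lean on these libraries where they do the work, as an engineer would, in place of code of your own. Each camera call takes 0.05 s, during which the arm holds its last target. There are 200 camera calls.

## Working session

There is one attempt and no reset: what is moved stays moved. The work goes in short steps, Python scripts to look and compute and a tool call to move; the robot and the scene stay as the last step left them, time stands still between calls to the robot, and variables do not carry over. Pictures are saved under pics/ and viewed, at most 14 in all, crops included, and the job is handed in when it is done.

Besides the shell and the picture viewer there is one more tool, called after "Call:" in YAML: its name, and indented under it one key for each argument. step_arm: Moves the arm, as the interface text tells. Its arguments: {"type":"object","properties":{"motion":{"type":"array","items":{"type":"array","items":{"type":"array","items":{"type":"number"}}}},"grip":{"type":"number"},"grip_force":{"type":"number"}},"required":["motion"]}

```bash
mkdir -p pics; ls; python3 - <<'E'
from plant import ctrl, viewer
import cv2,numpy as np
for n in ["top","scene"]:
    p,d=viewer.read_camera(n); cv2.imwrite(f"pics/{n}0.png",p[:,:,::-1]); np.savez(f"{n}0.npz",p=p,d=d)
    c=viewer.calibration(n); print(n,c)
print(ctrl.state(), ctrl.finger_overhang)
E
```

```text
pics
top {'vfov': 46.789690273575665, 'cx': 319.7527309892803, 'cy': 207.33365941731066, 'R': array([[ 0.02251834, -0.99962211, -0.01576588],
       [-0.98801135, -0.01984211, -0.15310083],
       [ 0.15273015,  0.01902444, -0.9880848 ]]), 't': array([ 53.92778689, 412.73616943, 995.88829644])}
scene {'vfov': 54.27985157286233, 'cx': 322.10128304669297, 'cy': 198.6361672741431, 'R': array([[ 0.8408194 ,  0.54122662,  0.00982206],
       [ 0.37878527, -0.57530344, -0.72494667],
       [-0.38670977,  0.61326968, -0.68873497]]), 't': array([-374.77323884,  -87.84809078, 1201.47135885])}
{'t': 0.1, 'joints': array([-1.33880632,  0.62928839,  0.03844412,  1.51828051, -0.02701177,
        0.99633448, -0.01996552]), 'qvel': array([-6.64257479e-05, -1.17315323e-03,  1.26118343e-03, -1.53183277e-03,
        3.63205830e-04, -6.62236101e-04,  9.33204958e-04]), 'joint_efforts': array([ 3.29494251e-03, -5.64524996e+01,  1.23055983e+00, -1.93971795e+01,
        1.11921667e-02,  5.37095722e-03,  1.87512222e-05]), 'ee_pos': array([190.5193401 , 620.86807906, 244.45450911]), 'tool_rot': array([-4.65958899e-01, -3.10658536e+00,  2.78725409e-03]), 'wrist_force': array([ 1.04918821, -0.53260416,  0.12060524]), 'wrist_torque': array([ 0.03099091, -0.00524938, -0.04372668]), 'grasp_force': 0.0, 'grip_width': 85.3356612873607} 14.0
```

View pics/top0.png

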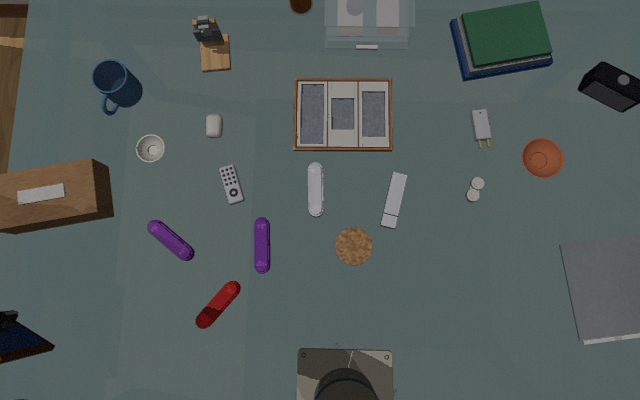

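View pics/scene0.png

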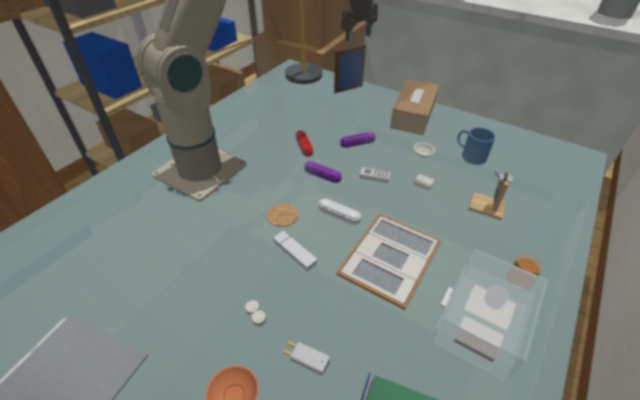

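The top view shows these candidates:
- **Glasses case:** (315,190) is silver with round ends. The pen tin at (394,200) has square ends and a cross line. The purple and red look-alikes are at (170,240), (262,245) and (218,304).
- **Charger:** (481,128) has brass prongs pointing down-image. The remote at (231,184) has keys.
- **Earphone case:** (214,126) is a single block. The lens case at (475,190) has two caps.
- **Wells:** long at (312,115), short at (342,115), middle at (374,115).

I'll confirm this in one enlarged crop and measure.

```bash
cat > h.py <<'E'
import numpy as np,cv2
from plant import ctrl,viewer
def cast(n,uv,z):
    c=viewer.calibration(n);f=200/np.tan(np.radians(c["vfov"])/2);uv=np.atleast_2d(uv).astype(float)
    r=np.c_[(uv[:,0]-c["cx"])/f,(uv[:,1]-c["cy"])/f,np.ones(len(uv))]@c["R"]
    o=-c["R"].T@c["t"]; return o+r*((np.asarray(z)-o[2])/r[:,2])[:,None]
def world(n,d):
    c=viewer.calibration(n);f=200/np.tan(np.radians(c["vfov"])/2);v,u=np.mgrid[:400,:640]
    P=np.stack([(u-c["cx"])/f*d,(v-c["cy"])/f*d,d],-1)-c["t"]; return P@c["R"]
def blob(p,box,lo=130):
    x0,y0,x1,y1=box;h=cv2.cvtColor(p,cv2.COLOR_RGB2HSV)
    m=((h[...,2]>lo)&(h[...,1]<45)).astype(np.uint8);k=np.zeros_like(m);k[y0:y1,x0:x1]=m[y0:y1,x0:x1]
    cs,_=cv2.findContours(k,cv2.RETR_EXTERNAL,cv2.CHAIN_APPROX_NONE); return max(cs,key=cv2.contourArea)[:,0]
def rect(n,c,z):
    w=cast(n,c,np.full(len(c),z))[:,:2].astype(np.float32)
    (cx,cy),(a,b),t=cv2.minAreaRect(w)
    if a<b:a,b,t=b,a,t+90
    return np.round([cx,cy,a,b,(t+90)%180-90],1)
E
python3 - <<'E'
from h import *
z=np.load("top0.npz");p,d=z["p"],z["d"];W=world("top",d)
boxes=dict(glasses=(300,155,330,222,26),charger=(465,100,497,155,22),ear=(200,108,228,143,26),pen=(375,165,412,235,24))
for k,(a,b,c,e,h) in boxes.items():
    q=blob(p,(a,b,c,e)); print(k,rect("top",q,h),"half:",rect("top",q,h/2),"px",cv2.boundingRect(q))
    m=np.zeros(p.shape[:2],bool);m[b:e,a:c]=1;m&=(d>0)&(W[...,2]>h*.6)
    P=W[m];r=cv2.minAreaRect(P[:,:2].astype(np.float32));print("  depth",len(P),np.round(np.percentile(P[:,2],[5,50,95]),1),np.round(P.mean(0),1),r)
# wells: dark grey floors
g=cv2.cvtColor(p,cv2.COLOR_RGB2HSV)
fl=np.zeros(p.shape[:2],np.uint8);fl[82:148,299:388]=((g[82:148,299:388,2]<150)).astype(np.uint8)
fl=cv2.morphologyEx(fl,cv2.MORPH_OPEN,np.ones((5,5)));fl=cv2.morphologyEx(fl,cv2.MORPH_CLOSE,np.ones((5,5)))
for c in cv2.findContours(fl,0,1)[0]:
    if cv2.contourArea(c)>200: print("well",cv2.boundingRect(c),rect("top",c[:,0],3),rect("top",c[:,0],9))
t=[cv2.resize(p[y-40:y+40,x-33:x+33],(264,320),interpolation=cv2.INTER_CUBIC) for x,y in((315,190),(481,128),(214,126))]
t2=[cv2.resize(p[y-33:y+33,x-33:x+33],(264,264),interpolation=cv2.INTER_CUBIC) for x,y in((394,200),(342,115),(374,115))]
cv2.imwrite("pics/crop0.png",np.vstack([np.hstack(t),np.hstack(t2)])[:,:,::-1])
print(d[150,280],W[150,280],W[80:150:5,343,2].round(1))
E
```

```text
glasses [455.7  74.5 121.6  31.6   1.5] half: [458.2  74.9 123.2  32.    1.5] px (308, 162, 15, 54)
  depth 767 [19.7 24.8 28.6] [453.9  74.5  24.5] ((455.74017333984375, 73.72529602050781), (125.2021255493164, 33.75425338745117), 1.583762526512146)
charger [ 615.9 -304.    64.9   29.8    7.2] half: [ 619.8 -307.7   65.6   30.2    7.2] px (473, 110, 17, 28)
  depth 508 [14.9 20.8 24. ] [ 613.1 -302.8   20.4] ((607.2885131835938, -304.5435485839844), (88.79711151123047, 36.844993591308594), 6.170828819274902)
ear [601.4 317.3  45.6  25.6   3.2] half: [605.8 320.8  46.2  25.9   3.2] px (206, 115, 12, 20)
  depth 351 [18.6 24.4 28.6] [599.8 313.5  24.2] ((601.1600952148438, 314.7155456542969), (37.42660903930664, 56.546104431152344), 88.4511489868164)
pen [ 448.5 -105.6   94.7   32.1  -13. ] half: [ 450.8 -107.3   95.8   32.5  -13. ] px (384, 172, 23, 44)
  depth 857 [19.9 23.3 26.2] [ 432.8 -101.7   23.2] ((433.8946533203125, -102.3184585571289), (34.351531982421875, 126.181396484375), 77.1916275024414)
well (299, 82, 89, 66) [639.6  13.4 208.8 160.3 -89. ] [637.4  13.6 207.6 159.3 -89. ]
1082.573 [5.50369799e+02 1.59467026e+02 4.12041285e-01] [11.2  5.6 14.4 13.2  7.8  5.5  2.7  6.6  4.8  5.5 13.9 10.1 12.8 12.1]
```

View pics/crop0.png

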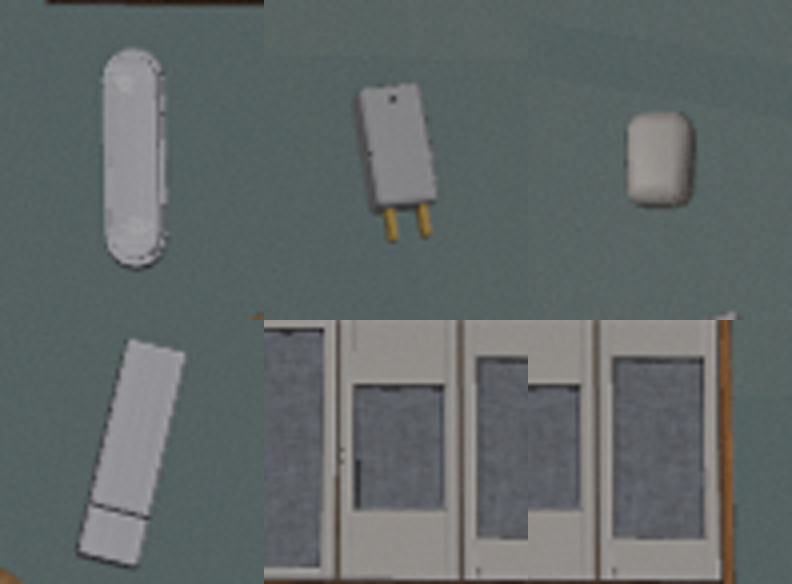

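Crop confirmed: the silver round-ended case, the charger with two prongs and the single rounded block are the right objects, and the pen tin has square ends. Next I'll get the well poses and a helper for the moves.

```bash
cat >> h.py <<'E'
from scipy.spatial.transform import Rotation as Rn
def delta(x,y,z,ang=None):
    """shift in present tool axes (m) to TCP target; turn so that tool x is along +-ang (deg)"""
    s=ctrl.state();R=Rn.from_rotvec(s["tool_rot"]).as_matrix()
    d=R.T@(np.array([x,y,z])-s["ee_pos"])/1000
    a=np.degrees(np.arctan2(R[1,0],R[0,0])); t=0 if ang is None else -((ang-a+90)%180-90)
    print("t",round(s["t"],2),"pos",s["ee_pos"].round(1),"yaw",round(a,1),"shift",d.round(4),"turn",round(np.radians(t),3),"w",round(s["grip_width"],1),"tilt",R[:,2].round(3),"oh",ctrl.finger_overhang)
E
python3 - <<'E'
from h import *
z=np.load("top0.npz");p,d=z["p"],z["d"]
v=cv2.GaussianBlur(p.max(2),(3,3),0);s=v[84:147,300:387];th,b=cv2.threshold(s,0,1,cv2.THRESH_OTSU+cv2.THRESH_BINARY_INV)
fl=np.zeros(p.shape[:2],np.uint8);fl[84:147,300:387]=b;fl=cv2.morphologyEx(fl,cv2.MORPH_OPEN,np.ones((7,7)))
print(th)
for c in cv2.findContours(fl,0,1)[0]:
    if cv2.contourArea(c)>200: print("well",cv2.boundingRect(c),rect("top",c[:,0],3),rect("top",c[:,0],9))
h=cv2.cvtColor(p,cv2.COLOR_RGB2HSV)
m=np.zeros(p.shape[:2],np.uint8);S=np.s_[70:160,285:400];m[S]=((h[S][...,1]>110)&(h[S][...,0]<25)).astype(np.uint8)
print("tray rim",rect("top",cv2.findNonZero(m)[:,0],9))
# scene-view rim for cross-check
q=np.load("scene0.npz")["p"];h=cv2.cvtColor(q,cv2.COLOR_RGB2HSV);m=np.zeros(p.shape[:2],np.uint8);S=np.s_[205:310,330:445];m[S]=((h[S][...,1]>90)&(h[S][...,0]<25)).astype(np.uint8)
print("tray rim scene",rect("scene",cv2.findNonZero(m)[:,0],9))
m=np.zeros(p.shape[:2],np.uint8);S=np.s_[190:228,312:368];Q=world("scene",np.load("scene0.npz")["d"]);m[S]=(Q[S][...,2]>16);P=Q[m>0]
print("glasses scene depth",cv2.minAreaRect(P[:,:2].astype(np.float32)))
delta(456,74,120,1.5)
E
```

```text
119.0
well (331, 98, 23, 31) [642.5  15.8  74.   52.2   0.9] [640.3  16.   73.6  51.9   0.9]
well (362, 91, 23, 46) [ 6.428e+02 -5.740e+01  1.112e+02  5.220e+01  5.000e-01] [ 6.406e+02 -5.680e+01  1.105e+02  5.190e+01  5.000e-01]
well (300, 84, 24, 60) [640.7  88.  145.9  54.7   1.2] [638.5  87.8 145.1  54.4   1.2]
tray rim [638.7  15.1 229.2 176.7 -89.1]
tray rim scene [636.9  10.1 229.9 174.2 -89.4]
glasses scene depth ((647.2138671875, -226.66619873046875), (109.77848052978516, 781.1314697265625), 32.85834503173828)
t 0.1 pos [190.5 620.9 244.5] yaw 162.9 shift [-0.4142 -0.4447  0.1253] turn -0.324 w 85.3 tilt [-0.001 -0.002 -1.   ] oh 14.0
```

Call:
step_arm:
  motion:
    - [[-0.034,-0.037,0,0],[-0.034,-0.037,0,0],[-0.034,-0.037,0,0],[-0.034,-0.037,0,0],[-0.034,-0.037,0,0],[-0.034,-0.037,0,0],[-0.034,-0.037,0,0],[-0.034,-0.037,0,0]]
  grip: 0.7

```text
t: 1.1
ee_pos: [364.3, 257.0, 245.2]
tool_rot: [-0.466, -3.107, 0.0]
wrist_force: [0.2, 0.1, -0.1]
grip_width: 59.7
grasp_force: 0.0
```

Call:
step_arm:
  motion:
    - [[-0.034,-0.037,0,0],[-0.034,-0.037,0.02,0],[-0.034,-0.037,0.04,0],[-0.034,-0.037,0.04,0],[0,0,0,-0.162],[0,0,0,-0.162],[0,0,0,0]]

```text
t: 1.98
ee_pos: [449.1, 79.4, 147.2]
tool_rot: [0.038, -3.141, -0.0]
wrist_force: [-0.0, -0.9, 0.8]
grip_width: 59.9
grasp_force: 0.0
```

```bash
python3 - <<'E'
from h import *
delta(456,74,60,1.5)
p,d=viewer.read_camera("top");W=world("top",d);P=W[150:230,270:360][(d[150:230,270:360]>0)]
p2,_=viewer.read_camera("scene");a=cv2.resize(p2[150:270,240:400],(640,480),interpolation=cv2.INTER_CUBIC)
cv2.imwrite("pics/s1.png",a[:,:,::-1])
E
```

```text
t 1.98 pos [449.1  79.4 147.2] yaw -178.6 shift [-0.0068 -0.0056  0.0871] turn -0.002 w 59.9 tilt [-0.001  0.    -1.   ] oh 14.0
```

View pics/s1.png

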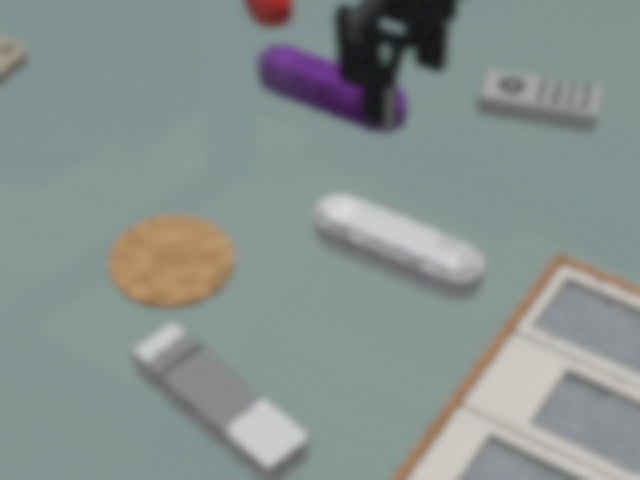

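The fingers hang above the case, with the near fingertip at about scene pixel (335,181). I'll work out its height from depth.

```bash
python3 - <<'E'
from h import *
p,d=viewer.read_camera("scene");W=world("scene",d)
m=(d>0)&(W[...,2]>115)&(W[...,2]<190)&(abs(W[...,0]-449)<25)&(abs(W[...,1]-79)<60)
P=W[m]; 
for lo,hi in((-60,0),(0,60)):
    q=P[(P[:,1]-79>=lo)&(P[:,1]-79<hi)]; print(len(q),np.percentile(q[:,2],[0,2,5,10,50]).round(1) if len(q) else "", q[q[:,2]<np.percentile(q[:,2],15)].mean(0).round(1) if len(q) else "")
delta(456,74,60,1.5)
E
```

```text
107 [139.9 140.5 143.  147.2 161.1] [455.   43.4 144.5]
130 [139.3 140.2 141.6 144.6 164.4] [449.  110.3 143.1]
t 2.12 pos [449.3  79.8 147.5] yaw -178.6 shift [-0.0066 -0.0059  0.0875] turn -0.002 w 59.8 tilt [ 0.  0. -1.] oh 14.0
```

Call:
step_arm:
  motion:
    - [[-0.0065,-0.0058,0.04,0],[0,0,0.05,0],[0,0,0.0375,0],[0,0,0,0]]

```text
t: 2.62
ee_pos: [452.4, 69.7, 39.1]
tool_rot: [0.042, -3.129, 0.021]
wrist_force: [0.4, 0.2, 0.1]
grip_width: 59.8
grasp_force: 0.0
```

Call:
step_arm:
  motion:
    - [[0,0,0,0],[0,0,0,0],[0,0,0,0],[0,0,0,0],[0,0,0,0]]
  grip: 0.25
  grip_force: 40

```text
t: 3.25
ee_pos: [453.4, 69.8, 40.4]
tool_rot: [0.042, -3.132, 0.02]
wrist_force: [0.1, 0.3, 0.4]
grip_width: 21.8
grasp_force: 0.4
```

Call:
step_arm:
  motion:
    - [[0,0,-0.01,0],[0,0,-0.01,0],[0,0,0,0],[0,0,0,0]]
  grip: 0.7

```text
t: 3.75
ee_pos: [453.6, 70.0, 60.4]
tool_rot: [0.042, -3.132, 0.02]
wrist_force: [-0.6, 0.9, -0.1]
grip_width: 59.8
grasp_force: 0.0
```

```bash
python3 - <<'E'
from h import *
delta(455.5,74,20,1.5); print(ctrl.state()["joints"].round(3))
p,d=viewer.read_camera("scene");W=world("scene",d);c=cv2.resize(p[150:270,240:400],(640,480));cv2.imwrite("pics/s2.png",c[:,:,::-1])
E
```

```text
t 3.75 pos [453.6  70.   60.4] yaw -178.5 shift [-0.0024  0.0045  0.0403] turn 0.0 w 59.8 tilt [-0.009 -0.013 -1.   ] oh 14.0
[-0.138  0.699 -0.124  2.17   0.309  0.301  1.068]
```

View pics/s2.png

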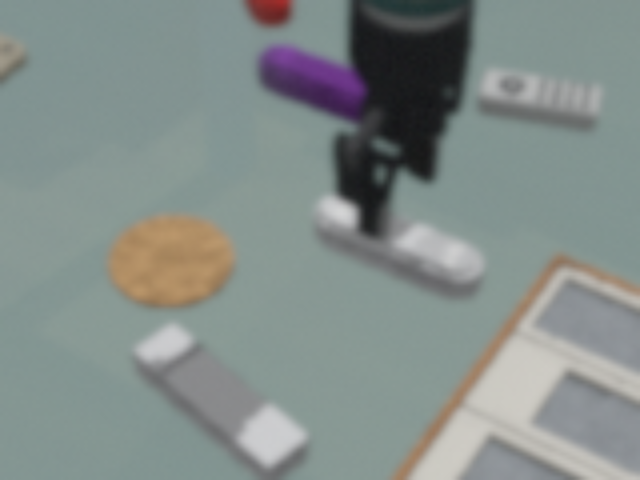

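Call:
step_arm:
  motion:
    - [[-0.002,0.0045,0.008,0],[0,0,0.008,0],[0,0,0.008,0],[0,0,0.008,0],[0,0,0.008,0],[0,0,0,0]]

```text
t: 4.55
ee_pos: [454.3, 73.9, 19.2]
tool_rot: [0.043, -3.13, 0.02]
wrist_force: [0.2, -0.0, -0.1]
grip_width: 59.7
grasp_force: 0.0
```

```bash
python3 - <<'E'
from h import *
delta(455.5,74,20,1.5); print(ctrl.state()["joints"].round(3),ctrl.state()["wrist_force"])
E
```

```text
t 4.55 pos [454.3  73.9  19.2] yaw -178.4 shift [-0.0012  0.0001 -0.0008] turn 0.001 w 59.7 tilt [-0.011 -0.013 -1.   ] oh 14.0
[-0.116  0.79  -0.167  2.173  0.577  0.237  0.798] [ 0.18630436 -0.04702336 -0.06154968]
```

Call:
step_arm:
  motion:
    - [[0,0,0,0],[0,0,0,0],[0,0,0,0],[0,0,0,0],[0,0,0,0]]
  grip: 0.25
  grip_force: 40

```text
t: 5.18
ee_pos: [455.1, 74.1, 20.4]
tool_rot: [0.042, -3.132, 0.021]
wrist_force: [-0.6, 0.6, 6.4]
grip_width: 32.9
grasp_force: 40.5
```

Call:
step_arm:
  motion:
    - [[0,0,-0.01,0],[0,0,-0.02,0],[0,0,-0.03,0],[0,0,-0.03,0],[0,0,0,0]]

```text
t: 5.8
ee_pos: [457.3, 75.5, 112.1]
tool_rot: [0.041, -3.136, 0.019]
wrist_force: [0.2, -0.1, -1.8]
grip_width: 32.6
grasp_force: 39.9
```

```bash
python3 - <<'E'
from h import *
delta(640,87,60,1); print(ctrl.state()["joints"].round(3),ctrl.state()["wrist_force"])
p,d=viewer.read_camera("scene");W=world("scene",d);c=cv2.resize(p[150:270,240:400],(640,480));cv2.imwrite("pics/s3.png",c[:,:,::-1])
E
```

```text
t 5.8 pos [457.3  75.5 112.1] yaw -178.5 shift [-0.1832  0.0073  0.051 ] turn 0.009 w 32.6 tilt [-0.005 -0.012 -1.   ] oh 14.0
[ 0.01   0.616 -0.351  2.132  0.472  0.477  0.889] [ 0.23203891 -0.07031312 -1.78187005]
```

View pics/s3.png

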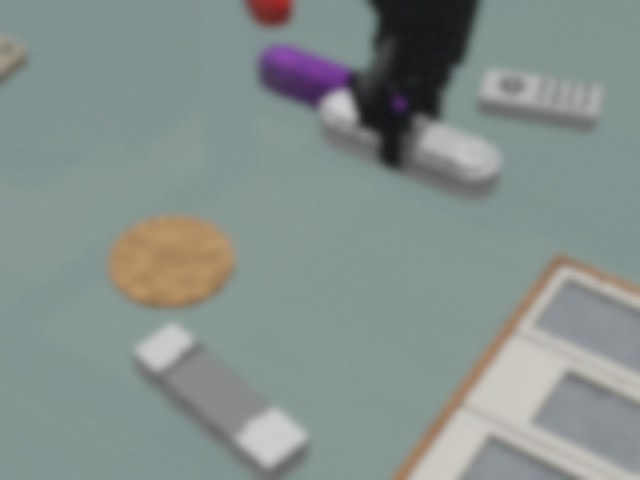

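The case is held level, centred at about crop (410,130). Moving over the long well.

Call:
step_arm:
  motion:
    - [[-0.02,0.001,0,0.009],[-0.036,0.0015,0,0],[-0.036,0.0015,0,0],[-0.036,0.0015,0,0],[-0.035,0.0015,0,0],[-0.02,0,0,0],[0,0,0.02,0],[0,0,0,0]]

```text
t: 6.85
ee_pos: [634.7, 84.7, 84.7]
tool_rot: [0.029, -3.124, 0.023]
wrist_force: [-0.4, 0.0, -1.4]
grip_width: 33.0
grasp_force: 39.8
```

```bash
python3 - <<'E'
from h import *
delta(640,87,24,1)
p,d=viewer.read_camera("top");c=cv2.resize(p[70:170,270:410],(700,500),interpolation=cv2.INTER_CUBIC);cv2.imwrite("pics/t4.png",c[:,:,::-1])
W=world("top",d);m=(d>0)&(W[...,2]>75)&(W[...,2]<101);m[:,:270]=0;m[:,410:]=0
P=W[m];print(len(P),cv2.minAreaRect(P[:,:2].astype(np.float32)),np.percentile(P[:,2],[5,50,95]))
E
```

```text
t 6.85 pos [634.7  84.7  84.7] yaw -178.9 shift [-0.0064  0.0031  0.0605] turn 0.001 w 33.0 tilt [-0.017 -0.015 -1.   ] oh 14.0
615 ((336.58575439453125, 61.980552673339844), (628.474365234375, 58.94730758666992), 4.867754936218262) [81.50916548 89.01432105 94.14950676]
```

View pics/t4.png

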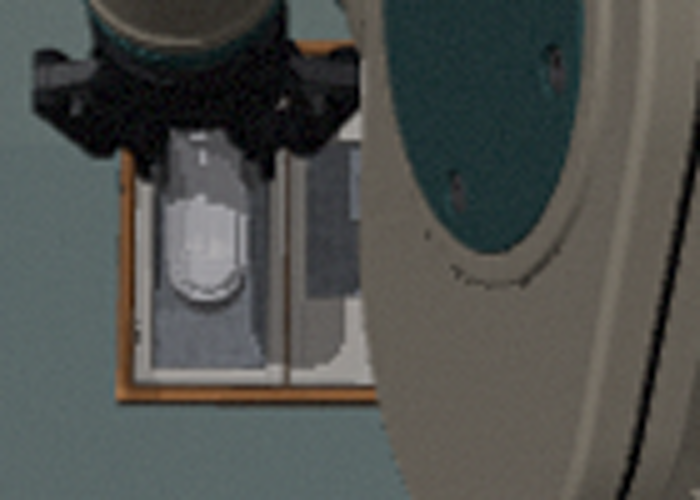

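The case hangs over the long well, lined up with its near end at crop (205,290) inside the floor. Lowering it now.

Call:
step_arm:
  motion:
    - [[-0.0064,0.003,0.01,0],[0,0,0.012,0],[0,0,0.012,0],[0,0,0.012,0],[0,0,0.008,0],[0,0,0.004,0],[0,0,0.002,0],[0,0,0,0]]

```text
t: 7.9
ee_pos: [644.4, 87.8, 28.3]
tool_rot: [0.028, -3.132, 0.02]
wrist_force: [-0.4, 0.4, -0.9]
grip_width: 32.9
grasp_force: 39.8
```

Call:
step_arm:
  motion:
    - [[0.004,0,0.002,0],[0,0,0.002,0],[0,0,0.001,0],[0,0,0,0]]

```text
t: 8.4
ee_pos: [640.3, 87.7, 26.4]
tool_rot: [0.027, -3.133, 0.022]
wrist_force: [-5.6, -0.9, 19.5]
grip_width: 33.1
grasp_force: 42.2
```

Call:
step_arm:
  motion:
    - [[0,0,0,0],[0,0,0,0],[0,0,0,0]]
  grip: 0.6

```text
t: 8.78
ee_pos: [640.2, 87.6, 23.3]
tool_rot: [0.028, -3.132, 0.021]
wrist_force: [-1.0, -0.4, 2.4]
grip_width: 51.6
grasp_force: 1.6
```

Call:
step_arm:
  motion:
    - [[0,0,-0.01,0],[0,0,-0.02,0],[0,0,-0.03,0],[0,0,-0.04,0],[0,0,-0.03,0]]

```text
t: 9.4
ee_pos: [642.2, 89.7, 156.5]
tool_rot: [0.028, -3.135, 0.019]
wrist_force: [0.3, -0.1, 0.4]
grip_width: 51.0
grasp_force: 0.0
```

```bash
python3 - <<'E'
from h import *
delta(616,-303.5,120,7)
p,d=viewer.read_camera("scene");W=world("scene",d);c=cv2.resize(p[200:320,320:480],(640,480),interpolation=cv2.INTER_CUBIC);cv2.imwrite("pics/s5.png",c[:,:,::-1])
E
```

```text
t 9.4 pos [642.2  89.7 156.5] yaw -179.0 shift [ 0.033  -0.3922  0.0415] turn -0.104 w 51.0 tilt [-0.006 -0.012 -1.   ] oh 14.0
```

View pics/s5.png

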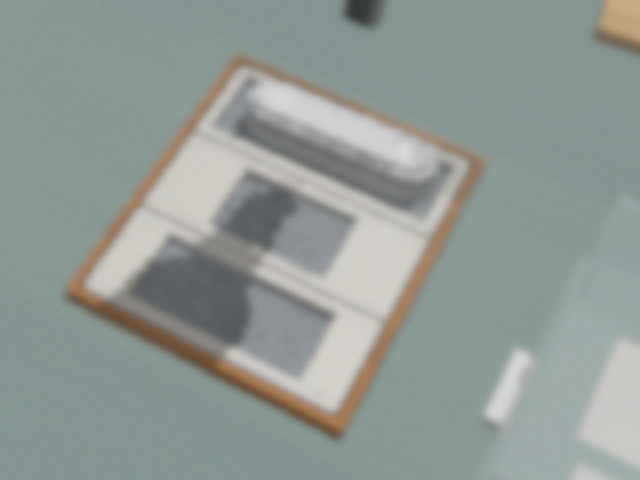

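The case lies in the long well, at crop (340,130). I'll check its height and centring while moving to the charger.

```bash
python3 - <<'E'
from h import *
p,d=viewer.read_camera("scene");W=world("scene",d)
S=np.s_[205:270,360:445];w=W[S][(d[S]>0)];P=w[(w[:,2]>20)&(w[:,2]<40)&(abs(w[:,1]-88)<50)&(abs(w[:,0]-640)<90)]
print(len(P),cv2.minAreaRect(P[:,:2].astype(np.float32)),np.percentile(P[:,2],[5,50,95]))
A=np.c_[P[:,:2]-P[:,:2].mean(0),np.ones(len(P))];T=P[:,2]>24;print(np.linalg.lstsq(A[T],P[T,2],rcond=None)[0])
E
```

```text
570 ((640.8130493164062, 86.4013442993164), (124.01005554199219, 37.726654052734375), 3.3881936073303223) [22.46697549 31.56036584 34.46875275]
[-7.26510536e-03  1.42807163e-01  3.09134274e+01]
```

Call:
step_arm:
  motion:
    - [[0.002,-0.03,0,0],[0.005,-0.05,0,0],[0.005,-0.055,0,0],[0.005,-0.055,0,0],[0.005,-0.055,0,0],[0.005,-0.055,0,0],[0.005,-0.055,0,0],[0,-0.035,0,0]]
  grip: 0.7

```text
t: 10.5
ee_pos: [614.8, -305.3, 158.6]
tool_rot: [0.022, -3.131, 0.023]
wrist_force: [1.4, 1.0, 0.1]
grip_width: 60.1
grasp_force: 0.0
```

```bash
python3 - <<'E'
from h import *
delta(616,-303.5,60,6.7)
p,d=viewer.read_camera("top");W=world("top",d)
S=np.s_[70:160,285:340];w=W[S][(d[S]>0)];P=w[(w[:,2]>20)&(w[:,2]<40)]
print(len(P),cv2.minAreaRect(P[:,:2].astype(np.float32)),np.percentile(P[:,2],[5,50,95]))
A=np.c_[P[:,:2]-P[:,:2].mean(0),np.ones(len(P))];T=P[:,2]>24;print(np.linalg.lstsq(A[T],P[T,2],rcond=None)[0])
E
```

```text
t 10.5 pos [ 614.8 -305.3  158.6] yaw -179.2 shift [-0.0022  0.0032  0.0986] turn -0.103 w 60.1 tilt [-0.01  -0.015 -1.   ] oh 14.0
737 ((640.534912109375, 90.55493927001953), (125.35132598876953, 32.68694305419922), 1.3743997812271118) [25.70792294 30.7429078  34.34389374]
[4.22296111e-03 6.67939280e-03 3.06086077e+01]
```

The glasses case is flat and inside its well. Now the charger.

Call:
step_arm:
  motion:
    - [[-0.002,0.003,0.02,-0.103],[0,0,0.025,0],[0,0,0.025,0],[0,0,0.025,0],[0,0,0.015,0],[0,0,0,0]]

```text
t: 11.3
ee_pos: [616.6, -299.1, 47.6]
tool_rot: [0.189, -3.124, 0.018]
wrist_force: [0.3, 0.2, 0.4]
grip_width: 59.5
grasp_force: 0.0
```

```bash
python3 - <<'E'
from h import *
delta(616,-303.5,19.5,6.7);print(ctrl.state()["joints"].round(2))
E
```

```text
t 11.3 pos [ 616.6 -299.1   47.6] yaw -173.1 shift [ 0.0008 -0.004   0.0281] turn 0.004 w 59.5 tilt [-0.011 -0.012 -1.   ] oh 14.0
[ 0.63  0.95 -0.42  1.53  0.51  0.78  1.69]
```

Call:
step_arm:
  motion:
    - [[0.001,-0.004,0.008,0],[0,0,0.008,0],[0,0,0.007,0],[0,0,0.005,0],[0,0,0,0]]

```text
t: 11.92
ee_pos: [616.3, -303.8, 20.1]
tool_rot: [0.189, -3.125, 0.019]
wrist_force: [0.1, -0.2, -0.1]
grip_width: 59.6
grasp_force: 0.0
```

Call:
step_arm:
  motion:
    - [[0,0,0,0],[0,0,0,0],[0,0,0,0],[0,0,0,0],[0,0,0,0]]
  grip: 0.25

```text
t: 12.55
ee_pos: [617.1, -304.2, 21.2]
tool_rot: [0.189, -3.127, 0.02]
wrist_force: [0.5, -0.4, 4.9]
grip_width: 34.5
grasp_force: 41.4
```

Call:
step_arm:
  motion:
    - [[0,0,-0.01,0],[0,0,-0.02,0],[0,0,-0.03,0],[0,0,-0.03,0],[0,0,0,0]]

```text
t: 13.18
ee_pos: [619.5, -303.3, 114.5]
tool_rot: [0.189, -3.132, 0.024]
wrist_force: [0.9, -0.5, -1.8]
grip_width: 34.8
grasp_force: 40.8
```

```bash
python3 - <<'E'
from h import *
delta(649,-57,60,0.8)
E
```

```text
t 13.18 pos [ 619.5 -303.3  114.5] yaw -173.1 shift [-0.0592  0.2418  0.0506] turn 0.107 w 34.8 tilt [-0.003 -0.015 -1.   ] oh 14.0
```

Call:
step_arm:
  motion:
    - [[-0.005,0.02,0,0],[-0.009,0.035,0,0],[-0.009,0.037,0,0],[-0.009,0.037,0,0],[-0.009,0.037,0,0],[-0.009,0.037,0,0],[-0.009,0.037,0,0.107],[0,0,0,0]]

```text
t: 14.18
ee_pos: [646.1, -49.8, 106.2]
tool_rot: [0.035, -3.13, 0.014]
wrist_force: [0.2, -0.5, -1.5]
grip_width: 34.8
grasp_force: 40.8
```

```bash
python3 - <<'E'
from h import *
delta(649.5,-57,24,0.8)
E
```

```text
t 14.18 pos [646.1 -49.8 106.2] yaw -178.7 shift [-0.0041 -0.0066  0.0822] turn 0.008 w 34.8 tilt [-0.011 -0.009 -1.   ] oh 14.0
```

Call:
step_arm:
  motion:
    - [[-0.003,-0.0066,0.012,0.008],[0,0,0.012,0],[0,0,0.012,0],[0,0,0.012,0],[0,0,0.012,0],[0,0,0.008,0],[0,0,0.004,0],[0,0,0,0]]

```text
t: 15.18
ee_pos: [649.4, -64.9, 35.0]
tool_rot: [0.009, -3.132, 0.021]
wrist_force: [0.2, -0.0, -1.0]
grip_width: 35.0
grasp_force: 40.8
```

```bash
python3 - <<'E'
from h import *
delta(649.5,-57,24,0.8)
E
```

```text
t 15.18 pos [649.4 -64.9  35. ] yaw -179.7 shift [-0.0002  0.0081  0.0109] turn -0.008 w 35.0 tilt [-0.009 -0.013 -1.   ] oh 14.0
```

Call:
step_arm:
  motion:
    - [[0,0.004,0,-0.008],[0,0.004,0.003,0],[0,0,0.004,0],[0,0,0.003,0],[0,0,0,0]]

```text
t: 15.8
ee_pos: [649.4, -56.5, 27.1]
tool_rot: [0.022, -3.132, 0.021]
wrist_force: [-4.4, 0.7, 14.4]
grip_width: 35.4
grasp_force: 42.6
```

```bash
python3 - <<'E'
from h import *
delta(649.5,-57,24,0.8);print(ctrl.state()["wrist_force"])
E
```

```text
t 15.8 pos [649.4 -56.5  27.1] yaw -179.2 shift [-0.0002 -0.0005  0.0031] turn 0.0 w 35.4 tilt [-0.009 -0.013 -1.   ] oh 14.0
[-4.35546888  0.74264489 14.37674663]
```

Call:
step_arm:
  motion:
    - [[0,0,0,0],[0,0,0,0],[0,0,0,0]]
  grip: 0.6

```text
t: 16.18
ee_pos: [649.1, -57.3, 24.7]
tool_rot: [0.021, -3.132, 0.021]
wrist_force: [-0.4, -0.2, -0.3]
grip_width: 51.1
grasp_force: 0.0
```

Call:
step_arm:
  motion:
    - [[0,0,-0.01,0],[0,0,-0.02,0],[0,0,-0.03,0],[0,0,-0.04,0],[0,0,-0.03,0]]

```text
t: 16.8
ee_pos: [651.4, -55.2, 158.5]
tool_rot: [0.022, -3.135, 0.02]
wrist_force: [1.1, 0.4, 0.2]
grip_width: 51.4
grasp_force: 0.0
```

Call:
step_arm:
  motion:
    - [[0,0.03,0,0],[0.005,0.05,0,0],[0.006,0.053,0,0],[0.006,0.053,0,0],[0.006,0.053,0,0],[0.006,0.053,0,0],[0.006,0.053,0,0],[0.006,0.026,0,0]]
  grip: 0.75

```text
t: 17.8
ee_pos: [603.0, 319.9, 152.6]
tool_rot: [0.028, -3.133, 0.015]
wrist_force: [0.2, -0.2, -1.7]
grip_width: 64.4
grasp_force: 0.0
```

```bash
python3 - <<'E'
from h import *
delta(601,314.5,60,-1.5)
for n,S in(("top",np.s_[70:160,356:400]),("scene",np.s_[240:300,340:415])):
    p,d=viewer.read_camera(n);W=world(n,d)
    w=W[S][(d[S]>0)];P=w[(w[:,2]>15)&(w[:,2]<40)]
    print(len(P),cv2.minAreaRect(P[:,:2].astype(np.float32)),np.percentile(P[:,2],[5,50,95]))
    A=np.c_[P[:,:2]-P[:,:2].mean(0),np.ones(len(P))];T=P[:,2]>20;print(np.linalg.lstsq(A[T],P[T,2],rcond=None)[0])
    if n=="scene": c=cv2.resize(p[200:320,320:480],(640,480),interpolation=cv2.INTER_CUBIC);cv2.imwrite("pics/s6.png",c[:,:,::-1])
    else: print("ear",cv2.boundingRect(blob(p,(195,100,235,150)))) if 1 else 0
E
```

```text
t 17.8 pos [603.  319.9 152.6] yaw -179.0 shift [ 0.0014 -0.0045  0.0926] turn 0.044 w 64.4 tilt [-0.008 -0.009 -1.   ] oh 14.0
569 ((639.8423461914062, -57.0677375793457), (170.7243194580078, 81.25790405273438), 0.6237397193908691) [15.85579006 26.56990835 30.30744715]
[ 2.03114757e-02 -1.43136791e-02  2.66564049e+01]Traceback (most recent call last):
  File "<stdin>", line 9, in <module>
  File "h.py", line 13, in blob
    cs,_=cv2.findContours(k,cv2.RETR_EXTERNAL,cv2.CHAIN_APPROX_NONE); return max(cs,key=cv2.contourArea)[:,0]
                                                                             ~~~^^^^^^^^^^^^^^^^^^^^^^^^
ValueError: max() iterable argument is empty
```

Call:
step_arm:
  motion:
    - [[0.001,-0.0045,0.02,0.03],[0,0,0.025,0],[0,0,0.025,0],[0,0,0.02,0],[0,0,0.01,0],[0,0,0,0]]

```text
t: 18.6
ee_pos: [602.4, 309.0, 50.5]
tool_rot: [-0.025, -3.132, 0.021]
wrist_force: [-0.2, 0.4, 0.0]
grip_width: 63.7
grasp_force: 0.0
```

```bash
python3 - <<'E'
from h import *
delta(601,314.5,19.5,-0.5)
for n in("scene",):
    p,d=viewer.read_camera(n);c=cv2.resize(p[160:320,320:520],(800,600)[:2],interpolation=cv2.INTER_CUBIC)
    a=cv2.resize(p[150:220,380:480],(400,280),interpolation=cv2.INTER_CUBIC);b=cv2.resize(p[210:310,330:450],(400,320),interpolation=cv2.INTER_CUBIC)
    cv2.imwrite("pics/s6.png",np.vstack([a,b])[:,:,::-1])
E
```

```text
t 18.6 pos [602.4 309.   50.5] yaw 179.1 shift [0.0012 0.0059 0.0309] turn -0.008 w 63.7 tilt [-0.01  -0.013 -1.   ] oh 14.0
```

View pics/s6.png

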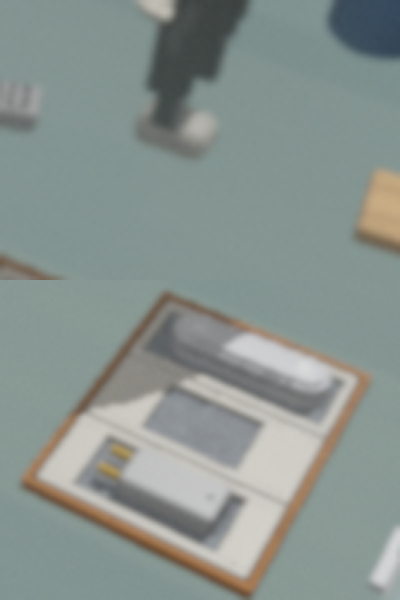

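The charger and glasses case sit in their wells, and the gripper is over the earphone case. Descending and grasping.

Call:
step_arm:
  motion:
    - [[0.001,0.0059,0.008,0],[0,0,0.008,0],[0,0,0.008,0],[0,0,0.007,0],[0,0,0,0]]

```text
t: 19.27
ee_pos: [600.8, 314.1, 18.7]
tool_rot: [-0.026, -3.131, 0.022]
wrist_force: [0.2, -0.1, -0.2]
grip_width: 63.7
grasp_force: 0.0
```

Call:
step_arm:
  motion:
    - [[0,0,0,0],[0,0,0,0],[0,0,0,0],[0,0,0,0],[0,0,0,0]]
  grip: 0.3

```text
t: 19.9
ee_pos: [601.7, 314.8, 20.1]
tool_rot: [-0.026, -3.133, 0.02]
wrist_force: [0.1, 0.6, 3.6]
grip_width: 37.3
grasp_force: 41.1
```

Call:
step_arm:
  motion:
    - [[0,0,-0.01,0],[0,0,-0.02,0],[0,0,-0.03,0],[0,0,-0.03,0],[0,0,0,0]]

```text
t: 20.52
ee_pos: [604.0, 317.2, 113.5]
tool_rot: [-0.026, -3.138, 0.015]
wrist_force: [0.6, -0.8, -1.7]
grip_width: 37.5
grasp_force: 40.5
```

```bash
python3 - <<'E'
from h import *
delta(641,15.5,70,0.9)
p,d=viewer.read_camera("scene");cv2.imwrite("pics/s7.png",cv2.resize(p[120:220,380:480],(400,400),interpolation=cv2.INTER_CUBIC)[:,:,::-1])
E
```

```text
t 20.52 pos [604.  317.2 113.5] yaw 179.1 shift [-0.0421 -0.3006  0.0463] turn -0.032 w 37.5 tilt [-0.004 -0.01  -1.   ] oh 14.0
```

View pics/s7.png

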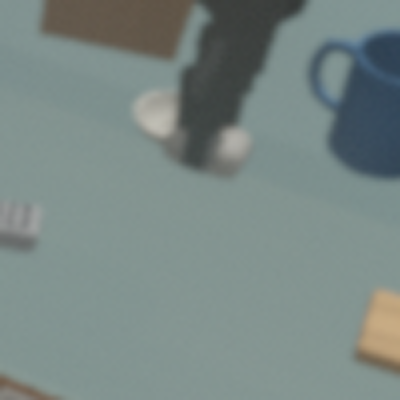

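The earphone case is held and level, at crop (210,145). Moving to the short well.

Call:
step_arm:
  motion:
    - [[-0.003,-0.025,0,-0.03],[-0.006,-0.045,0,0],[-0.006,-0.045,0,0],[-0.006,-0.045,0,0],[-0.006,-0.045,0,0],[-0.006,-0.045,0,0],[-0.006,-0.045,0,0],[0,0,0,0]]

```text
t: 21.58
ee_pos: [644.0, 14.2, 111.6]
tool_rot: [0.009, -3.13, 0.028]
wrist_force: [-0.2, -0.6, -1.3]
grip_width: 37.3
grasp_force: 40.6
```

```bash
python3 - <<'E'
from h import *
delta(641,15.5,24,0.9)
E
```

```text
t 21.57 pos [644.   14.2 111.6] yaw -179.7 shift [0.0019 0.0029 0.0876] turn -0.01 w 37.3 tilt [-0.012 -0.018 -1.   ] oh 14.0
```

Call:
step_arm:
  motion:
    - [[0.002,0.003,0.012,-0.01],[0,0,0.012,0],[0,0,0.012,0],[0,0,0.012,0],[0,0,0.012,0],[0,0,0.01,0],[0,0,0.004,0],[0,0,0,0]]

```text
t: 22.58
ee_pos: [641.7, 23.3, 38.8]
tool_rot: [0.037, -3.132, 0.02]
wrist_force: [0.4, -0.1, -0.0]
grip_width: 37.0
grasp_force: 40.6
```

```bash
python3 - <<'E'
from h import *
delta(641,15.5,24,0.9)
E
```

```text
t 22.57 pos [641.7  23.3  38.8] yaw -178.6 shift [ 0.0007 -0.0076  0.015 ] turn 0.008 w 37.0 tilt [-0.009 -0.013 -1.   ] oh 14.0
```

Call:
step_arm:
  motion:
    - [[0.0005,-0.004,0,0.008],[0,-0.0035,0.004,0],[0,0,0.004,0],[0,0,0.003,0],[0,0,0.002,0],[0,0,0.001,0],[0,0,0,0]]

```text
t: 23.45
ee_pos: [641.1, 15.8, 26.1]
tool_rot: [0.025, -3.132, 0.021]
wrist_force: [-2.4, -0.6, 6.9]
grip_width: 37.0
grasp_force: 41.5
```

```bash
python3 - <<'E'
from h import *
delta(641,15.5,24,0.9)
E
```

```text
t 23.45 pos [641.1  15.8  26.1] yaw -179.1 shift [ 0.0001 -0.0002  0.0021] turn 0.0 w 37.0 tilt [-0.009 -0.014 -1.   ] oh 14.0
```

Call:
step_arm:
  motion:
    - [[0,0,0,0],[0,0,0,0],[0,0,0,0]]
  grip: 0.58

```text
t: 23.82
ee_pos: [641.2, 15.6, 25.0]
tool_rot: [0.025, -3.132, 0.02]
wrist_force: [-0.2, -0.1, 0.8]
grip_width: 49.5
grasp_force: 0.0
```

Call:
step_arm:
  motion:
    - [[0,0,-0.01,0],[0,0,-0.02,0],[0,0,-0.03,0],[0,0,-0.04,0],[0,0,-0.04,0],[0,0,-0.03,0]]

```text
t: 24.58
ee_pos: [643.6, 18.2, 198.9]
tool_rot: [0.025, -3.136, 0.02]
wrist_force: [0.3, -0.4, -0.4]
grip_width: 49.9
grasp_force: 0.0
```

Call:
step_arm:
  motion:
    - [[0,0.03,0,0],[0.005,0.05,0,0],[0.006,0.053,0,0],[0.006,0.053,0,0],[0.006,0.053,0,0],[0.006,0.053,0,0],[0.006,0.03,0,0],[0,0,0,0]]

```text
t: 25.58
ee_pos: [600.8, 343.7, 193.0]
tool_rot: [0.034, -3.132, 0.015]
wrist_force: [0.6, -0.0, 0.6]
grip_width: 49.4
grasp_force: 0.0
```

```bash
python3 - <<'E'
from h import *
p,d=viewer.read_camera("top");W=world("top",d)
for n,x0,x1,h in(("long",300,325,20),("short",330,355,20),("mid",361,386,18)):
    S=np.s_[84:148,x0:x1];w=W[S][d[S]>0];P=w[w[:,2]>h]
    A=np.c_[P[:,:2]-P[:,:2].mean(0),np.ones(len(P))]
    print(n,len(P),np.percentile(P[:,:2],[1,99],axis=0).round(1).tolist(),np.linalg.lstsq(A,P[:,2],rcond=None)[0].round(3))
q,_=viewer.read_camera("scene")
a=cv2.resize(p[70:160,285:405],(600,450),interpolation=cv2.INTER_CUBIC)
cv2.imwrite("pics/t8.png",a[:,:,::-1]);cv2.imwrite("pics/s8.png",q[:,:,::-1])
E
```

```text
long 1453 [[349.1, 47.5], [382.6, 64.6]] [  1.02    0.748 739.787]
short 365 [[613.9, 0.1], [666.5, 37.4]] [ 4.3000e-02 -3.0000e-03  2.9364e+01]
mid 509 [[599.5, -71.3], [683.2, -36.4]] [ 4.1000e-02 -1.3000e-02  2.6808e+01]
```

View pics/t8.png

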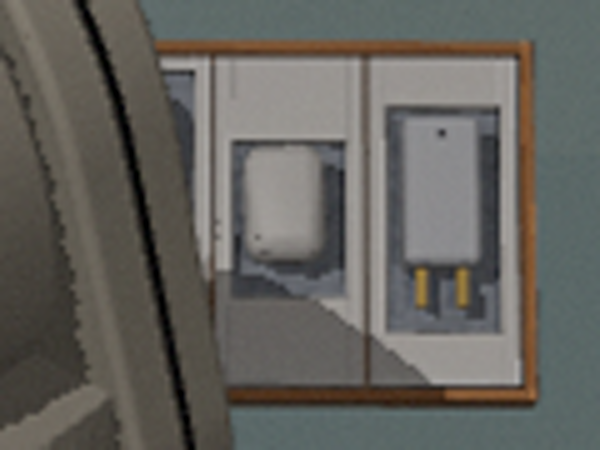

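View pics/s8.png

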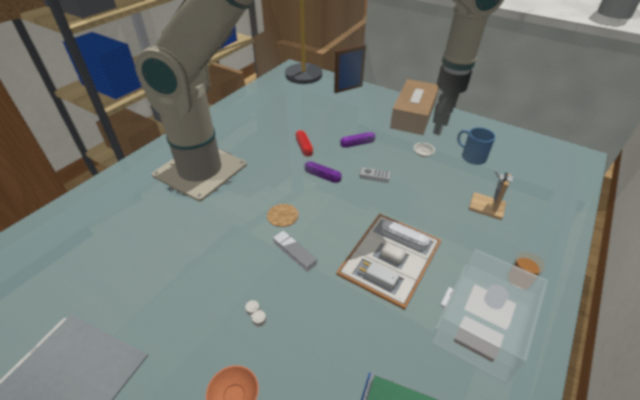

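The scene view shows all three items in their wells with floor visible around them. The look-alikes have not moved, and the gripper is clear at about (445,110). Handing in.

```bash
python3 -c "
from plant import ctrl
print(ctrl.job_done())"
```

```text
the job is handed in; nothing more can be done
None
```

I put the glasses case in the longest well, the charger in the middle-length well and the earphone case in the shortest, left the three look-alikes where they were, and handed the job in at about 26 s; the hand-in gave no verdict.

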